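# Tip a bamboo section into the V-cradle and lock the toggle clamp on it

## Task

Set the upright bamboo section up for cutting: slide it round the other things to the open front of the wooden V-cradle, tip it over the front edge so that it lies lengthwise in the V, push it fully home against the end stop, and then throw the red toggle handle over until the clamp is locked and holds it down. The section is too thick to grip, so push and tip it; do not shift the jar, tin, cup and wood block standing round it.

Things in the scene. Friction and masses are not known exactly. Their poses are not given: they have to be found in the camera images.
- bamboo: Bamboo section, pale wood with a raised node ring near each end: a plain round solid, 88 mm in diameter, 104 mm long, 0.2 to 0.4 kg, it grips the table well: pushed lower than 60 mm it slides upright, pushed higher it may tip; closed at both ends (no hole to reach into). It starts standing upright on the table. Origin: centre of its lower end; its z axis is its own axis (up at the start).
- bamboo_mid (a point): The middle of the bamboo section, on its axis, 52 mm from either end.
- jig: Cradle jig, fixed. Origin: on the table, middle of its open front edge. x (level) runs along the cradle from the open front (x = 0) to the end stop; y is level, towards the clamp; z up. Dark steel base plate 4 mm thick, x 0 to 132, y -62 to 120 mm. The clamp's wooden riser stands at x 49 to 95, y 60 to 116 mm, 76 mm high; its steel bracket reaches z = 115 mm.
- lip (a point): Middle of the base plate's upper front edge (4 mm above the table, at the jig's x = 0, y = 0). The foot of an upright bamboo section pushed along the jig's x stops at this edge. Pushed on high up (75 mm or more) it then tips over the edge and, leaning over 50 degrees, drops into the V. Its pushed face rises as it leans: a pusher that does not rise along (an arc about the edge) jams.
- seat (a point): Where the middle of the bamboo lies when home: x = 66, y = 0, z = 49 mm in the jig's frame, its top at z = 93 mm. The V is two wooden planks (x 2 to 118 mm) sloping 45 degrees, from y = +-20, z = 7 up to y = +-46, z = 33 mm, with bearers to y = +-58 mm, 34 mm high. Just tipped in, the section's foot sticks out some 10 mm in front of the lip.
- stop (a point): Middle of the end stop's face (jig's x = 118, y = 0, z = 49 mm): an upright board 112 mm wide, 64 mm high, 12 mm thick. The bamboo's end must touch it.
- handle (a joint): Angle of the clamp's red handle about its pivot pin (rad): 0 = open as at the start, the handle almost upright; it grows as the handle is thrown away from the cradle (to the jig's +y) and down. 1.25 = dead centre, 1.35 = locked at its stop, where it stays by itself. The arm swings down over the cradle with it; the last 0.3 rad press the pad on the bamboo and take about 3 N at the grip.
- grip (a point): A point on the axis of the red grip of the handle (18 mm thick, round), 75 mm from the handle's pivot and 22 mm short of its tip. At the start it stands about 75 mm above the pivot; locked, the handle points to +y of the jig and 9 degrees upwards. It moves in the jig's y-z plane at x = 72 mm.
- clamp_pivot (a point): The handle's pivot pin (fixed to the jig): x = 72, y = 99, z = 102 mm in the jig's frame; its axis is the jig's x axis.
- pad: Black rubber pad, 20 mm in diameter, on a sprung spindle at the end of the clamp arm. Origin: on the spindle where it passes the arm, 20 mm from the rubber's face. Open, the arm leans up beside the cradle with this point at x = 72, y = 38, z = 161 mm in the jig's frame; locked, the pad presses straight down on the bamboo at x = 72, y = 0 with about 8 N.
- jar: Glass jar, 62 mm in diameter, 82 mm high, standing. Origin: centre of its underside.
- tin: Tin of wax with a green lid, 70 mm in diameter, 52 mm high, standing. Origin: centre of its underside.
- cup: Bamboo cup, upright, 66 mm in diameter at the rim, 100 mm high. Origin: centre of its underside.
- block: Block of wood, 68 x 106 x 45 mm high. Origin: centre of its underside.

How it is judged (in metres and radians):
On the way:
1. the bamboo section lies on its side in the V while the clamp is still open (angle between the z axis of bamboo and the x axis of jig, either way round below 0.12 rad and x of bamboo_mid in the frame of jig between 0.01 and 0.075 m and y of bamboo_mid in the frame of jig between -0.008 and 0.008 m and z of bamboo_mid in the frame of jig between 0.041 and 0.057 m and value of joint handle below 0.6 rad), for 0.2 s.
At the end, for the whole second after the job is handed in: the bamboo lies at rest along the V (axis within 3.4 degrees of the cradle's, within 5 mm to the side and in height), its end within 5 mm of the end stop, and the handle is past dead centre (over 1.27 rad) with the pad pressing on the bamboo (angle between the z axis of bamboo and the x axis of jig, either way round below 0.06 rad and x of bamboo_mid in the frame of jig between 0.061 and 0.071 m and y of bamboo_mid in the frame of jig between -0.005 and 0.005 m and z of bamboo_mid in the frame of jig between 0.044 and 0.054 m and value of joint handle above 1.27 rad and contact force between pad and bamboo above 2 N and linear speed of bamboo below 0.02 m/s); the robot touches nothing.
It fails at once if the jar, tin, cup or block is shifted by more than 25 mm (distance of any of jar, tin, cup, block from where it was at the start of the episode above 0.025 m).
It also fails if it takes over 64 s, if anything falls off the work surface, if the arm or the gripper's body presses on something with over 40 N, if the wrist force passes 120 N, or if a joint passes its speed limit or range.

## Robot

A 6-joint arm with a two-finger parallel gripper is mounted at the origin on a cart in front of the work surface, level with it; the furniture and walls round the work are solid. World frame = base frame: x ahead of the robot, y to its left, z up, the work surface at z = 0. Lengths are in mm, angles in rad, forces in N, time in s.
With the tool pointing down it reaches from about 350 to 975 mm from the base axis. Payload 7.1 kg.
Tool frame: the origin (TCP) lies between the finger pads; the fingertips stand 17 mm ahead of it and the grasp point (between the pads) lies 2 mm behind it; z points along the fingers, y is the line along which they close (so a half turn about z gives the same grasp; the last joint's range is limited). The gripper opens to 88 mm and grips with 3 to 60 N. Pads are 20 mm wide; open, the fingers measure 115 mm over their backs; the gripper's body (75 mm by 178 mm) begins 61 mm behind the grasp point.
Start: joints at [1.283, 0.423, 1.63, -0, 1.089, -0.019], TCP at [165.953, 602.548, 239.675] pointing down, gripper open.
Joint ranges: [-3, 3], [-0.9, 2.11], [0.09, 2.58], [-1.31, 4.45], [0.11, 2.69], [-2.54, 2.54]. Speed limits (rad/s): [2.39, 2.39, 3.01, 3.14, 3.14, 3.14].

## Interface

Orientations are given as a rotation vector (axis times angle).
In Python, from workcell import ctrl gives the robot as it stands.
- The arm moves only by the tool run_rows, called as name([rows], argument=value, ...), one row to a line, values as JSON. Schema: {"type":"object","properties":{"steps":{"type":"array","items":{"type":"array","items":{"type":"array","items":{"type":"number"},"minItems":6,"maxItems":6},"minItems":1,"maxItems":5},"minItems":1,"maxItems":1},"finger_gap":{"type":"number"},"only":{"type":"string"},"quiet":{"type":"boolean"},"lines":{"type":"string"}},"required":["steps"],"additionalProperties":false}. steps is a list that holds a single list of rows (three levels of brackets), with 1 to 5 rows, each of 6 numbers: dx, dy, dz in units of 20 mm, then a rotation vector rx, ry, rz in rad; each row shifts and turns the commanded pose from where the row before left it, along the tool's axes as they then stand; what a row does not reach is not made up. A row lasts 1/12 s, in which the tool goes at most 41.7 mm and 0.125 rad, less where a joint would pass 70% of its speed; a pose out of reach is approached as far as the arm can. finger_gap is the finger opening in mm, set as the call begins (left out keeps the last). The fingers move at their own pace and stop on an object; the grip force is fixed at half the most. Time passes only in rows, so rows that do not move let the fingers close. The tool returns the time, the measured TCP pose, the force, the opening and the grip force at its end. only (a regular expression) keeps the lines of the reply that match it, lines (a string "A,B") keeps lines A to B, and quiet returns only ok. Input that does not fit is refused with a message, and nothing moves.
- ctrl.get_obs(): the state, without advancing time (a new reading comes with each control period).
- ctrl.get_image(name): name is "scene" or "top" or "wrist"; returns a dict with "img" (480x640x3 uint8, red, green, blue), "fx", "fy", "cx", "cy" (pixels), "R" (3x3) and "t" (3): a world point X has camera coordinates R X + t. Camera axes: x right, y down, z forward; pixel columns grow to the right and rows downward; lengths in mm; the calibration is good to about 2 mm. A picture is of the moment at which its call begins. There is no depth.
- ctrl.close_job(): hands the job in; it is judged then, once.
The state is a dict: "t": time; "qpos": joint angles; "qvel": joint speeds; "joint_torque": joint torques, N m; "ee_pos": TCP position; "orientation": TCP orientation; "ft_force": force on the tool from outside, world axes, zero at the start; "moment": the same for the moment, N m; "width": finger opening in mm; "grasp_force": force on a finger pad.
Only numpy, scipy, OpenCV 4.12 (cv2) and the standard library are available. Lean on these libraries where they do the work, as an engineer would, in place of code of your own. Each camera call takes 0.05 s, during which the arm holds its last target. There are 200 camera calls.

## Working session

There is one attempt and no reset: what is moved stays moved. The work goes in short steps, Python scripts to look and compute and a tool call to move; the robot and the scene stay as the last step left them, time stands still between calls to the robot, and variables do not carry over. Pictures are saved under pics/ and viewed, at most 11 in all, crops included, and the job is handed in when it is done.

```bash
ls; mkdir -p pics; python3 - <<'E'
from workcell import ctrl
import cv2,numpy as np
for n in("scene","top"):
    d=ctrl.get_image(n); cv2.imwrite(f"pics/{n}0.png",d["img"][:,:,::-1]); print(n,d["fx"],d["cx"],d["cy"],d["R"],d["t"], -np.array(d["R"]).T@d["t"])
print(ctrl.get_obs())
E
```

```text
pics
workcell.py
scene 471.85712197133137 315.9911282809004 235.78073496549376 [[ 0.62088594 -0.78384933 -0.00899291]
 [-0.47175067 -0.36446177 -0.80288164]
 [ 0.62606066  0.50274033 -0.59607064]] [-50.30816899 492.82018807 418.39122962] [  1.78559891 -70.16205125 644.6145894 ]
top 612.0185031422767 319.52547469121845 233.15183347897704 [[ 0.0564841  -0.99839202  0.00478789]
 [-0.97461366 -0.05617819 -0.21673077]
 [ 0.21665125  0.0075755  -0.97621967]] [ 317.46899118  606.73286183 1081.21764437] [ 339.15103057  342.8528965  1185.48361031]
{'t': 0.1, 'qpos': array([ 1.28300022e+00,  4.23762375e-01,  1.63057678e+00, -1.84324181e-05,
        1.08858259e+00, -1.90159200e-02]), 'qvel': array([ 0.00065789, -0.00229823,  0.00064373,  0.00112599, -0.00103498,
        0.00034993]), 'joint_torque': array([-7.70771985e-04, -5.45614564e+01, -2.74324769e+01,  6.44200668e-02,
        1.88222394e-02, -7.57839871e-06]), 'ee_pos': array([165.83213087, 602.1250429 , 238.99514211]), 'orientation': array([-4.20890739e-01, -3.11308150e+00,  2.06701372e-03]), 'ft_force': array([ 0.02302014, -0.10504274,  0.05759192]), 'moment': array([-0.05381318, -0.05198521,  0.02646644]), 'grasp_force': 0.0, 'width': 87.7264274412255}
```

View pics/top0.png

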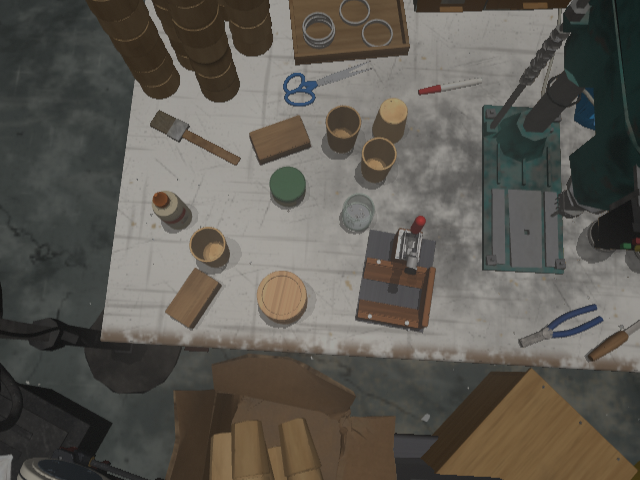

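View pics/scene0.png

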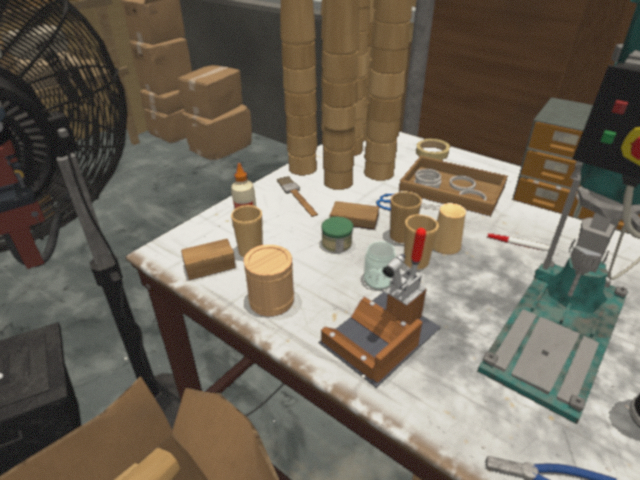

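The top view shows the bamboo lid at about (282,297). The jig plate spans roughly (370,232), (436,240), (428,328) and (357,320), with its open front on the left and the red grip at (419,222). The jar is at (357,213), tin (288,187), cup (208,246) and block (194,298). The scene view agrees, with the bamboo at (270,280). Next I enlarge both for measuring.

```bash
python3 - <<'E'
import cv2,numpy as np
a=cv2.imread("pics/top0.png")[190:340,160:445]; a=cv2.resize(a,None,fx=2.8,fy=2.8,interpolation=cv2.INTER_CUBIC); print(a.shape); cv2.imwrite("pics/topc.png",a)
a=cv2.imread("pics/scene0.png")[200:390,175:445]; a=cv2.resize(a,None,fx=2.9,fy=2.9,interpolation=cv2.INTER_CUBIC);print(a.shape); cv2.imwrite("pics/scenec.png",a)
E
```

```text
(420, 798, 3)
(551, 783, 3)
```
View pics/topc.png

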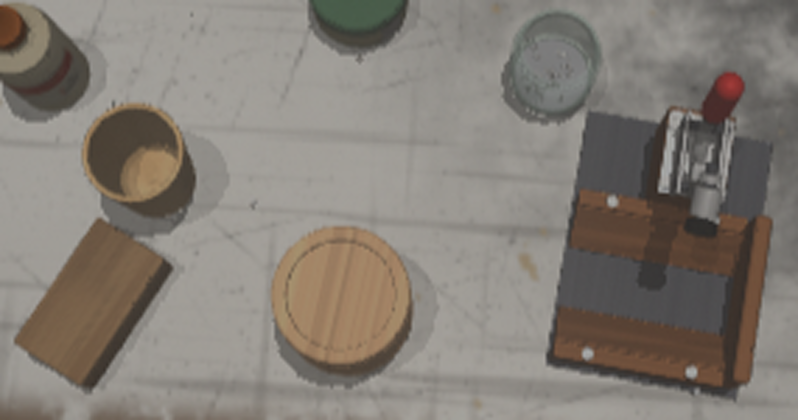

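View pics/scenec.png

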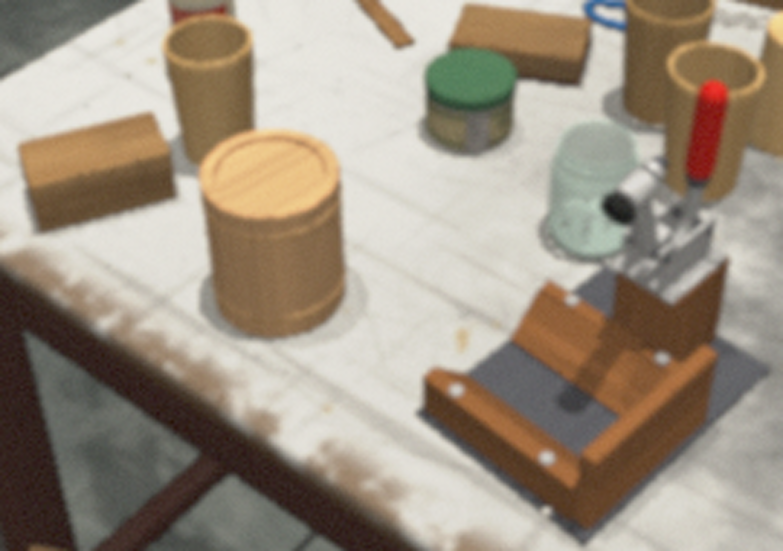

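```bash
cat >h.py <<'E'
import numpy as np, pickle, os
from workcell import ctrl
if not os.path.exists("cal.pkl"):
    pickle.dump({n:{k:np.array(v) for k,v in ctrl.get_image(n).items() if k!="img"} for n in("top","scene")},open("cal.pkl","wb"))
C=pickle.load(open("cal.pkl","rb"))
def ray(n,u,v,c=None):
    c=c or C[n]; d=c["R"].T@np.array([(u-c["cx"])/c["fx"],(v-c["cy"])/c["fy"],1]); return -c["R"].T@c["t"],d/np.linalg.norm(d)
def plane(n,u,v,z): o,d=ray(n,u,v); return o+d*(z-o[2])/d[2]
def tri(p,q):
    (o1,d1),(o2,d2)=ray("top",*p),ray("scene",*q)
    s=np.linalg.lstsq(np.c_[d1,-d2],o2-o1,rcond=None)[0]; a,b=o1+s[0]*d1,o2+s[1]*d2
    return (a+b)/2,np.linalg.norm(a-b)
def tc(x,y): return 160+(x+.5)/2.8-.5,190+(y+.5)/2.8-.5
def sc(x,y): return 175+(x+.5)/2.9-.5,200+(y+.5)/2.9-.5
E
python3 - <<'E'
from h import *
np.set_printoptions(precision=1,suppress=True)
T={"nl":((548,362),(418,413)),"fr":((773,145),(769,370)),"nr":((738,398),(583,540)),
"bamtop":((342,296),(271,174)),"griptip":((730,86),(713,92)),
"postTopR":((770,218),(713,350)),"screw1":((613,201),(572,299)),"screw2":((588,353),(457,390)),"screw3":((692,371),(547,457)),
"jartop":((556,50),(600,140)),"tintop":((358,0),(471,75)),"cuptop":((134,152),(209,42)),"blk1":((101,219),(20,145)),"blk2":((172,266),(155,115)),"blk3":((88,388),(174,155))}
for k,(p,q) in T.items(): print(k,*tri(tc(*p),sc(*q)))
print("fl",plane("top",*tc(588,110),4),"nl",plane("top",*tc(548,362),4),"fr",plane("top",*tc(773,145),4))
print("s nl",plane("scene",*sc(418,413),4),"fr",plane("scene",*sc(769,370),4),"nr",plane("scene",*sc(583,540),4))
print("bam top104",plane("top",*tc(342,296),104),plane("top",*tc(272,296),104),plane("top",*tc(411,296),104),plane("scene",*sc(271,174),104))
for n,p,z in(("jar",(556,50),82),("cup",(134,152),100)):print(n,plane("top",*tc(*p),z))
for p in((101,219),(172,266),(88,388),(16,342)):print("blk",plane("top",*tc(*p),45))
E
```

```text
nl [436.6 274.2   0.2] 1.7975565725968587
fr [597.9 122.3   1.1] 1.870063697065634
nr [418.9 144.6   5. ] 2.951335992668035
bamtop [462.9 411.8 101. ] 0.3192494942984832
griptip [590.7 184.  192.2] 1.3821836782957384
postTopR [534.4 135.5  63.7] 2.420314234359725
screw1 [545.4 236.7  34.3] 1.4949629262360735
screw2 [441.7 249.4  33.3] 1.0283135406833261
screw3 [433.3 180.1  34. ] 2.081577750917379
jartop [638.1 280.9  81.8] 3.066813001333037
tintop [674.  415.3  56.1] 6.698552966605803
cuptop [548.9 553.2  96.3] 0.5172621743637817
blk1 [470.1 605.6  41.7] 97.5728052280795
blk2 [474.3 525.4  88.7] 8.099209350549827
blk3 [431.6 539.1  72.6] 93.9361406902749
fl [615.6 253.3   4. ] nl [437.  273.8   4. ] fr [597.8 122.1   4. ]
s nl [433.4 272.8   4. ] fr [594.4 122.1   4. ] nr [418.5 145.9   4. ]
bam top104 [462.7 411.5 104. ] [460.2 455.6 104. ] [465.2 368.  104. ] [460.2 409.2 104. ]
jar [637.1 282.1  82. ]
cup [548.4 552.3 100. ]
blk [511.9 580.6  45. ]
blk [483.  530.1  45. ]
blk [399.4 577.9  45. ]
blk [426.7 628.5  45. ]
```

Units first: shifts go in units of 20 mm. So -36.6 mm is -1.83, -6.4 mm is -0.32.

```bash
cat >>h.py <<'E'
from scipy.spatial.transform import Rotation as Ro
LIP=np.array([496.8,267,0]); JX=np.array([-.12,-.9928,0]); JY=np.array([.9928,-.12,0]); Z=np.array([0,0,1.])
def jig(x,y,z): return LIP+x*JX+y*JY+z*Z
def tojig(p): d=np.array(p)-LIP; return np.array([d@JX,d@JY,d[2]])
def go(pos,R=None):
    "print tool-axis move from current pose to world target (translation first, then rotation)"
    np.set_printoptions(precision=2,suppress=True)
    o=ctrl.get_obs(); R0=Ro.from_rotvec(o["orientation"])
    print("t",o["t"],"jig",tojig(o["ee_pos"]),"F",o["ft_force"],"q",o["qpos"],"\naxes",R0.as_matrix().T.tolist())
    print("MOVE",R0.inv().apply(np.array(pos)-o["ee_pos"]), "ROT",(R0.inv()*R).as_rotvec() if R is not None else "")
def tool(z,y):
    z=z/np.linalg.norm(z); y=y-z*(y@z); y/=np.linalg.norm(y); return Ro.from_matrix(np.c_[np.cross(y,z),y,z])
E
```

run_rows([
  [[-1.83,-0.32,0,0,0,0],[-1.83,-0.32,0,0,0,0],[-1.83,-0.32,0,0,0,0],[-1.83,-0.32,0,0,0,0]],
], finger_gap=50)

```text
t: 0.53
ee_pos: [301.3, 538.2, 239.5]
orientation: [-0.419, -3.113, 0.0]
ft_force: [-0.4, 1.1, 0.1]
width: 64.9
grasp_force: 0.0
```

run_rows([
  [[-1.83,-0.32,0,0,0,0],[-1.83,-0.32,0,0,0,0],[-1.83,-0.32,0,0,0,0],[-1.83,-0.32,0,0,0,0]],
])

```text
t: 0.87
ee_pos: [436.1, 474.3, 239.6]
orientation: [-0.421, -3.113, 0.0]
ft_force: [1.2, 0.6, 0.4]
width: 49.7
grasp_force: 0.0
```

run_rows([
  [[0,0,0,0,0,0.115],[0,0,0,0,0,0.115],[0,0,0,0,0,0.115],[0,0,0,0,0,0.115]],
])

```text
t: 1.2
ee_pos: [435.0, 475.0, 239.3]
orientation: [-1.129, -2.931, 0.001]
ft_force: [0.6, -0.6, -0.5]
width: 50.3
grasp_force: 0.0
```

run_rows([
  [[0,0,0,0,0,0.115],[0,0,0,0,0,0.115],[0,0,0,0,0,0.115],[0,0,0,0,0,0.115]],
])

```text
t: 1.53
ee_pos: [434.5, 475.3, 239.4]
orientation: [-1.767, -2.598, 0.001]
ft_force: [-0.5, -0.3, -0.0]
width: 49.8
grasp_force: 0.0
```

```bash
python3 - <<'E'
from h import *
d=np.array([.377,-.926,0]); go([435.1,475.3,55],tool(-Z,np.array([.926,.377,0])))
E
```

```text
t 1.5333 jig [-199.31  -86.82  239.42] F [-0.46 -0.35 -0.03] q [0.81 0.45 1.59 0.   1.11 0.44] 
axes [[-0.3674560173282627, 0.9300408744963761, -0.00021701444154800242], [0.9300408294049084, 0.36745588870947155, -0.00047486057204835304], [-0.0003618965072098887, -0.0003763226658012555, -0.9999998637060755]]
MOVE [ -0.16   0.63 184.42] ROT [-0.    0.   -0.01]
```

run_rows([
  [[0,0,1.85,0,0,0],[0,0,1.85,0,0,0],[0,0,1.85,0,0,0],[0,0,1.85,0,0,0],[0,0,1.8,0,0,0]],
], finger_gap=50)

```text
t: 1.95
ee_pos: [434.4, 475.2, 53.9]
orientation: [-1.759, -2.603, 0.0]
ft_force: [0.2, -0.3, -0.4]
width: 49.9
grasp_force: 0.0
```

run_rows([
  [[-0.5,0,0,0,0,0],[-0.35,0,0,0,0,0],[-0.2,0,0,0,0,0],[-0.2,0,0,0,0,0],[-0.2,0,0,0,0,0]],
])

```text
t: 2.37
ee_pos: [447.2, 449.3, 58.4]
orientation: [1.759, 2.602, 0.007]
ft_force: [0.0, 1.4, -0.8]
width: 50.0
grasp_force: 0.6
```

run_rows([
  [[-0.3,0,0,0,0,0],[-0.3,0,0,0,0,0],[-0.3,0,0,0,0,0],[-0.3,0,0,0,0,0],[-0.3,0,0,0,0,0]],
])

```text
t: 2.78
ee_pos: [457.1, 420.6, 56.3]
orientation: [1.759, 2.603, 0.002]
ft_force: [-2.2, 2.6, 2.4]
width: 50.0
grasp_force: 1.9
```

```bash
python3 - <<'E'
from h import *
import cv2
go([480,370,55])
a=ctrl.get_image("scene")["img"][:,:,::-1][130:390,175:475]; cv2.imwrite("pics/s1.png",cv2.resize(a,None,fx=2,fy=2))
E
```

```text
t 2.7833 jig [-147.78  -57.81   56.33] F [-2.17  2.57  2.41] q [0.72 0.66 1.73 0.   0.75 0.34] 
axes [[-0.37267757431351384, 0.9279606296640582, 0.0007038446412463951], [0.9279605241282892, 0.37267663795018285, 0.0011786372208051816], [0.0008314224830249133, 0.0010923917026411894, -0.999999057708067]]
MOVE [-55.52   2.33   1.29] ROT
```

View pics/s1.png

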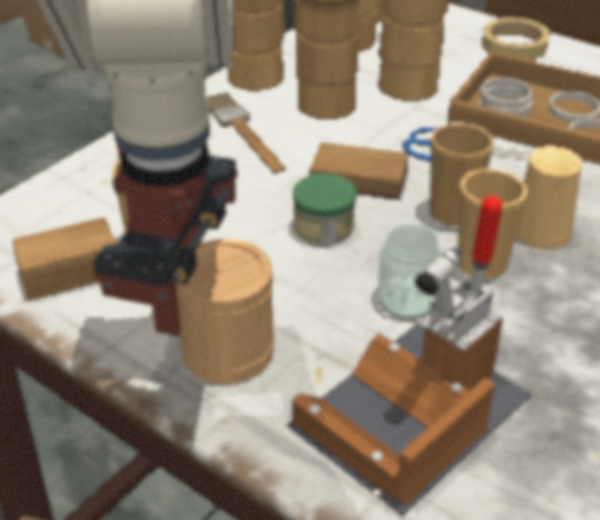

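The picture shows the bamboo upright and nested between the fingers at about (228,310), with every neighbour still in place. I keep pushing.

run_rows([
  [[-0.3,0,0,0,0,0],[-0.3,0,0,0,0,0],[-0.3,0,0,0,0,0],[-0.3,0,0,0,0,0],[-0.3,0,0,0,0,0]],
])

```text
t: 3.25
ee_pos: [468.0, 392.3, 55.7]
orientation: [-1.759, -2.603, -0.0]
ft_force: [-1.4, 3.3, 3.0]
width: 49.7
grasp_force: 1.9
```

run_rows([
  [[-0.3,0,0,0,0,0],[-0.3,0,0,0,0,0],[-0.3,0,0,0,0,0],[-0.3,0,0,0,0,0],[-0.25,0,0,0,0,0]],
])

```text
t: 3.67
ee_pos: [478.9, 365.3, 55.7]
orientation: [1.76, 2.603, -0.0]
ft_force: [-2.3, 2.9, 3.4]
width: 50.0
grasp_force: 1.9
```

```bash
python3 - <<'E'
from h import *
go(jig(-54-46.2-14,0,55),tool(-Z,JY))
import cv2
d=ctrl.get_image("top"); cv2.imwrite("pics/t1.png",d["img"][:,:,::-1])
E
```

```text
t 3.6667 jig [-95.4  -29.59  55.69] F [-2.33  2.86  3.35] q [ 0.63  0.64  1.77 -0.    0.73  0.25] 
axes [[-0.3726435188011128, 0.9279745719675676, -4.0952828030144664e-05], [0.9279745727874538, 0.3726435178116305, -2.988168821285211e-05], [-1.246864092750189e-05, -4.9138400539066517e-05, -0.9999999987149752]]
MOVE [ 2.24 34.99  0.69] ROT [-0.   0.   0.5]
```

run_rows([
  [[-0.18,0.11,0,0,0,0],[-0.185,0.11,0,0,0,0],[0,0,0,0,0,0]],
])

```text
t: 3.97
ee_pos: [485.7, 360.0, 55.4]
orientation: [1.76, 2.603, -0.001]
ft_force: [-0.6, 0.1, -0.0]
width: 50.1
grasp_force: 0.0
```

run_rows([
  [[0.6,0,0,0,0,0],[0.6,0,0,0,0,0],[0,0,0,0,0,0]],
])

```text
t: 4.22
ee_pos: [475.8, 385.4, 55.6]
orientation: [1.757, 2.604, 0.001]
ft_force: [-0.4, 0.3, -0.0]
width: 49.8
grasp_force: 0.0
```

run_rows([
  [[0,0,0,0,0,0.1],[0,0,0,0,0,0.1],[0,0,0,0,0,0.1],[0,0,0,0,0,0.1],[0,0,0,0,0,0.1]],
])

```text
t: 4.63
ee_pos: [476.1, 383.7, 55.6]
orientation: [2.352, 2.082, -0.0]
ft_force: [-0.3, 0.1, -0.0]
width: 49.7
grasp_force: 0.0
```

```bash
python3 - <<'E'
from h import *
go(jig(-51-46.2-12,0,55),tool(-Z,JY))
import cv2
d=ctrl.get_image("top"); cv2.imwrite("pics/t2.png",cv2.resize(np.ascontiguousarray(d["img"][:,:,::-1])[190:390,200:450],None,fx=3,fy=3))
E
```

```text
t 4.6333 jig [-113.38  -34.59   55.57] F [-0.28  0.11 -0.03] q [ 0.66  0.65  1.75 -0.    0.74  0.78] 
axes [[0.12134106548846944, 0.992610858965068, -0.00016879203985110445], [0.9926108718078746, -0.12134105417431908, 7.576724797201444e-05], [5.472598903915387e-05, -0.00017673849242888764, -0.9999999828842855]]
MOVE [-4.12 34.59  0.58] ROT [ 0.  0. -0.]
```

View pics/t2.png

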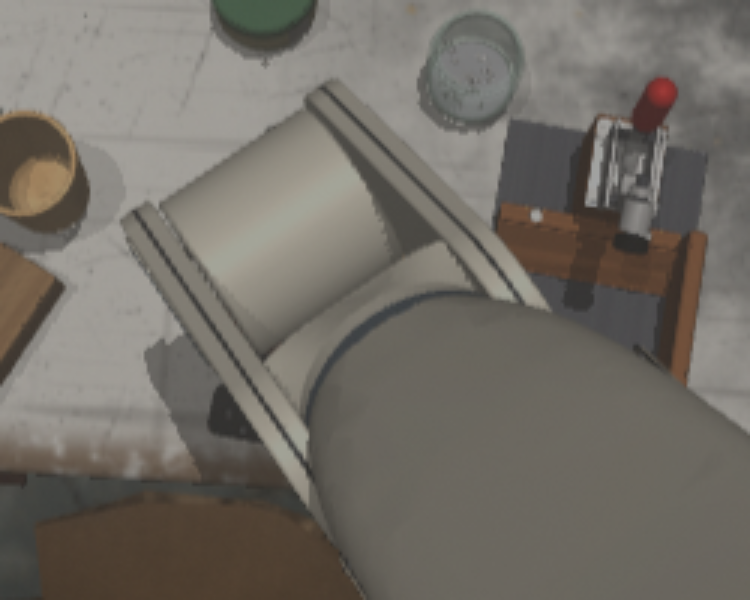

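The top view shows the arm hiding the bamboo, while the jar, cup and jig look unmoved. I rely on the cradle geometry and centre the fingers on the jig axis, then push low until the bamboo meets the lip.

run_rows([
  [[0,0.865,0,0,0,0],[0,0.865,0,0,0,0],[0,0,0,0,0,0]],
])

```text
t: 4.93
ee_pos: [513.4, 379.7, 56.1]
orientation: [2.346, 2.089, 0.005]
ft_force: [0.3, -0.1, -0.0]
width: 49.6
grasp_force: 0.0
```

run_rows([
  [[-0.25,0,0,0,0,0],[-0.25,0,0,0,0,0],[-0.2,0,0,0,0,0],[-0.2,0,0,0,0,0]],
])

```text
t: 5.27
ee_pos: [507.9, 360.7, 55.6]
orientation: [-2.348, -2.087, 0.001]
ft_force: [-0.4, 2.0, -0.2]
width: 50.1
grasp_force: 0.7
```

run_rows([
  [[-0.15,0,0,0,0,0],[-0.15,0,0,0,0,0],[0,0,0,0,0,0]],
])

```text
t: 5.52
ee_pos: [508.7, 356.9, 57.0]
orientation: [-2.349, -2.084, -0.007]
ft_force: [-1.6, 7.1, 2.7]
width: 50.2
grasp_force: 3.8
```

```bash
python3 - <<'E'
from h import *
import cv2
go(jig(-44-46.2,0,55),tool(-Z,JY))
a=ctrl.get_image("scene")["img"][:,:,::-1][130:390,175:475]; cv2.imwrite("pics/s2.png",cv2.resize(a,None,fx=2,fy=2))
E
```

```text
t 5.5167 jig [-90.73   1.05  56.98] F [-1.62  7.12  2.67] q [0.59 0.66 1.73 0.   0.75 0.71] 
axes [[0.1190359869841373, 0.9928803206662149, 0.004370656296996663], [0.9928868024949662, -0.11904552452784735, 0.0019901058292621735], [0.002496243985324437, 0.004102672743940398, -0.9999884683546715]]
MOVE [-0.53 -1.05  1.98] ROT [ 0. -0.  0.]
```

View pics/s2.png

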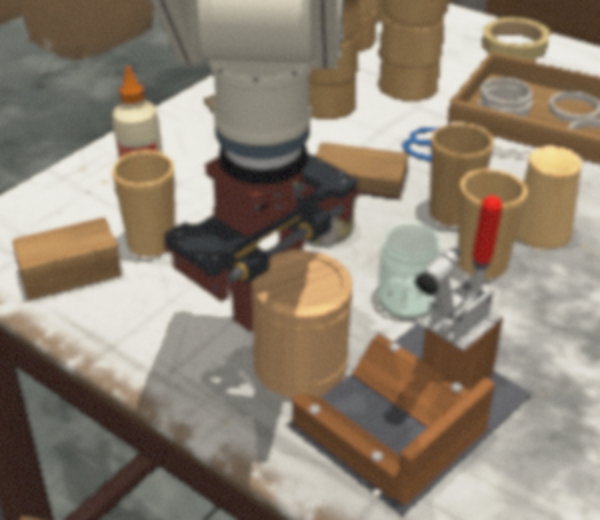

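The scene view shows the bamboo upright, square at the cradle's open front, with its lid at about (302,285). It stalls at 7 N where lip contact was expected. Next: back off, rise and tilt the fingers forward.

run_rows([
  [[0.75,0,0,0,0,0],[0.75,0,0,0,0,0],[0,0,-0.9,0,0,0],[0,0,-0.85,0,0,0]],
])

```text
t: 5.9
ee_pos: [510.9, 386.3, 90.0]
orientation: [-2.347, -2.088, 0.003]
ft_force: [0.7, 0.1, 1.0]
width: 50.2
grasp_force: 0.0
```

run_rows([
  [[0,0,0,0,-0.11,0],[0,0,0,0,-0.11,0],[0,0,0,0,-0.12,0],[0,0,0,0,-0.12,0],[0,0,0,0,-0.12,0]],
])

```text
t: 6.32
ee_pos: [511.9, 386.7, 91.8]
orientation: [2.009, 1.785, -0.602]
ft_force: [0.1, 0.1, -0.9]
width: 49.8
grasp_force: 0.0
```

run_rows([
  [[0,0,0,0,-0.12,0],[0,0,0,0,0,0]],
])

```text
t: 6.48
ee_pos: [509.9, 387.4, 87.0]
orientation: [1.926, 1.718, -0.713]
ft_force: [-1.2, -0.4, -0.7]
width: 50.0
grasp_force: 0.0
```

```bash
python3 - <<'E'
from h import *
c=plane("scene",175+301.5/2-.25,130+285/2-.25,104);print("bam",tojig(c))
go(jig(-104,0,92),tool(.643*JX-.766*Z,JY))
E
```

```text
bam [-39.24329241  -5.29477237 104.        ]
t 6.4833 jig [-121.11   -1.44   87.04] F [-1.2  -0.4  -0.65] q [ 0.81  0.9   1.31 -0.4   1.53  1.07] 
axes [[0.08563751782502288, 0.755228185500928, -0.649843522215729], [0.9934460919200758, -0.1142858133840638, -0.0019013962951055507], [-0.07570388358266023, -0.6454216766456785, -0.760065642774612]]
MOVE [-16.23   1.33   7.35] ROT [0.   0.01 0.01]
```

run_rows([
  [[-0.4,0.035,0.185,0,0,0],[-0.41,0.03,0.18,0,0,0],[-0.1,0,0.085,0,0,0],[-0.1,0,0.085,0,0,0]],
])

```text
t: 6.82
ee_pos: [510.8, 361.8, 97.4]
orientation: [1.939, 1.718, -0.702]
ft_force: [-0.6, 4.1, 3.1]
width: 50.1
grasp_force: 1.9
```

run_rows([
  [[-0.33,0,0.005,0,0,0],[-0.33,0,0.005,0,0,0],[-0.33,0,0.005,0,0,0]],
])

```text
t: 7.07
ee_pos: [508.6, 346.5, 109.1]
orientation: [1.935, 1.718, -0.705]
ft_force: [-0.0, 1.3, 0.5]
width: 50.2
grasp_force: 0.4
```

```bash
python3 - <<'E'
from h import *
go(jig(-83.5,0,104.7),tool(.643*JX-.766*Z,JY))
E
```

```text
t 7.0667 jig [-80.35   2.22 109.07] F [-0.02  1.27  0.5 ] q [ 0.77  0.83  1.4  -0.42  1.5   1.05] 
axes [[0.09089954668786869, 0.7599716965320273, -0.6435684057520008], [0.9929864366969072, -0.11822658072574199, 0.0006419858867143802], [-0.07559900097170008, -0.6391130542244711, -0.7653883295242678]]
MOVE [ 5.22 -2.22  1.31] ROT [0. 0. 0.]
```

run_rows([
  [[-0.325,-0.025,0.06,0,0,0],[-0.325,-0.025,0.06,0,0,0],[-0.325,-0.025,0.06,0,0,0]],
])

```text
t: 7.32
ee_pos: [504.7, 329.6, 118.2]
orientation: [1.934, 1.718, -0.706]
ft_force: [-0.2, 0.4, -0.2]
width: 50.2
grasp_force: 0.3
```

run_rows([
  [[-0.31,0,0.12,0,0,0],[-0.31,0,0.12,0,0,0],[-0.31,0,0.12,0,0,0]],
])

```text
t: 7.57
ee_pos: [502.5, 310.9, 124.4]
orientation: [1.934, 1.718, -0.707]
ft_force: [0.2, 1.1, -0.1]
width: 50.0
grasp_force: 0.1
```

```bash
python3 - <<'E'
from h import *
import cv2
go(jig(-47.6,0,121.4))
a=ctrl.get_image("scene")["img"][:,:,::-1][130:390,175:475]; cv2.imwrite("pics/s3.png",cv2.resize(a,None,fx=2,fy=2))
E
```

```text
t 7.5667 jig [-44.31   0.36 124.41] F [ 0.2   1.06 -0.07] q [ 0.74  0.78  1.47 -0.44  1.47  1.04] 
axes [[0.08986199772977013, 0.7592945414489602, -0.6445127001772952], [0.9930463507163649, -0.11772379212898162, -0.0002325847862052477], [-0.07605107949875028, -0.6400100843678838, -0.7645935686457799]]
MOVE [ 4.46 -0.36  0.18] ROT
```

View pics/s3.png

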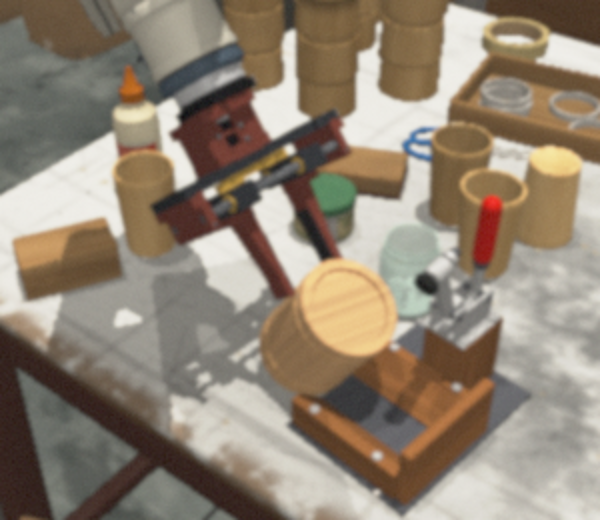

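The bamboo is leaning about 30° over the lip, with its lid at about (350,310), and is in line with the V. I carry on along the arc.

run_rows([
  [[-0.285,0,0.17,0,0,0],[-0.285,0,0.17,0,0,0],[-0.285,0,0.17,0,0,0]],
])

```text
t: 7.87
ee_pos: [500.2, 291.5, 127.5]
orientation: [1.934, 1.719, -0.707]
ft_force: [-0.0, 0.5, 0.2]
width: 50.2
grasp_force: 0.0
```

run_rows([
  [[-0.25,0,0.215,0,0,0],[-0.25,0,0.215,0,0,0],[-0.25,0,0.215,0,0,0]],
])

```text
t: 8.12
ee_pos: [497.9, 271.8, 127.3]
orientation: [1.934, 1.718, -0.706]
ft_force: [0.1, -1.2, -1.0]
width: 49.9
grasp_force: 0.0
```

run_rows([
  [[-0.215,0,0.255,0,0,0],[-0.215,0,0.255,0,0,0],[0,0,0,0,0,0],[0,0,0,0,0,0]],
])

```text
t: 8.45
ee_pos: [496.4, 259.1, 125.0]
orientation: [1.935, 1.718, -0.707]
ft_force: [-0.3, 0.4, -0.1]
width: 49.9
grasp_force: 0.0
```

```bash
python3 - <<'E'
from h import *
import cv2
go(jig(-40,0,64))
a=ctrl.get_image("scene")["img"][:,:,::-1][130:390,175:475]; cv2.imwrite("pics/s4.png",cv2.resize(a,None,fx=2,fy=2))
E
```

```text
t 8.45 jig [  7.91   0.55 125.  ] F [-0.32  0.39 -0.09] q [ 0.69  0.73  1.57 -0.47  1.4   1.03] 
axes [[0.090268412783031, 0.7593763397080568, -0.6443595179286374], [0.9929827557243907, -0.11825894807771009, -0.0002608324144197649], [-0.07639934873824034, -0.6398143448619663, -0.7647226579755732]]
MOVE [75.95 -0.45 15.78] ROT
```

View pics/s4.png

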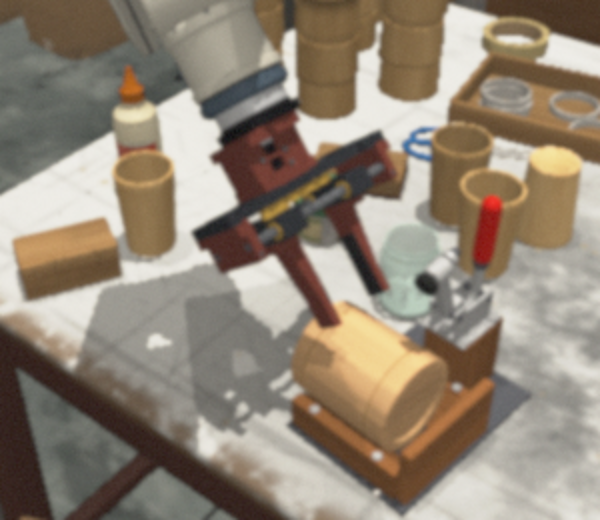

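The bamboo is lying in the V, with its far end disc at about (415,405). Now I back off, drop to axis height and push it home.

run_rows([
  [[0.95,0,-0.81,0,0,0],[0.95,0,-0.81,0,0,0],[1.025,0,1.2,0,0,0],[1.025,0,1.2,0,0,0],[0,0,0,0,0,0]],
])

```text
t: 8.92
ee_pos: [499.9, 308.4, 57.3]
orientation: [1.931, 1.72, -0.715]
ft_force: [-1.2, -0.9, -1.2]
width: 50.1
grasp_force: 0.0
```

run_rows([
  [[-0.305,0,0.26,0,0,0],[-0.2,0,0.175,0,0,0],[-0.15,0,0.13,0,0,0],[-0.15,0,0.13,0,0,0]],
])

```text
t: 9.25
ee_pos: [500.5, 288.4, 63.7]
orientation: [1.936, 1.718, -0.703]
ft_force: [-1.0, 1.5, -0.5]
width: 50.2
grasp_force: 1.1
```

run_rows([
  [[-0.15,0,0.13,0,0,0],[-0.15,0,0.13,0,0,0],[-0.15,0,0.13,0,0,0]],
])

```text
t: 9.5
ee_pos: [498.9, 276.8, 62.8]
orientation: [1.935, 1.719, -0.704]
ft_force: [-0.9, 5.1, 3.1]
width: 50.2
grasp_force: 2.2
```

```bash
python3 - <<'E'
from h import *
go(jig(-4.6,0,62))
E
```

```text
t 9.5 jig [-9.94  0.94 62.79] F [-0.94  5.07  3.09] q [ 0.71  0.83  1.54 -0.46  1.34  1.07] 
axes [[0.09102176782057367, 0.7603724650353804, -0.6430775631281469], [0.9930344905872411, -0.11781741254489632, 0.0012481207325847343], [-0.07481669791533829, -0.6387118064645775, -0.7658000326428565]]
MOVE [-3.58 -0.95  4.03] ROT
```

run_rows([
  [[-0.075,0,0.065,0,0,0],[-0.075,0,0.065,0,0,0]],
])

```text
t: 9.67
ee_pos: [498.6, 273.5, 62.3]
orientation: [1.936, 1.719, -0.703]
ft_force: [-1.5, 14.4, 7.7]
width: 50.4
grasp_force: 6.9
```

run_rows([
  [[-0.075,0,0.065,0,0,0],[-0.075,0,0.065,0,0,0]],
])

```text
t: 9.83
ee_pos: [498.6, 273.0, 62.5]
orientation: [1.94, 1.722, -0.695]
ft_force: [-4.4, 27.9, 11.0]
width: 50.3
grasp_force: 13.4
```

run_rows([
  [[-0.075,0,0.065,0,0,0],[0,0,0,0,0,0]],
])

```text
t: 10.0
ee_pos: [498.6, 272.9, 62.6]
orientation: [1.942, 1.724, -0.691]
ft_force: [-4.7, 28.0, 9.3]
width: 50.1
grasp_force: 13.3
```

```bash
python3 - <<'E'
from h import *
go(jig(-4.6,0,62))
E
```

```text
t 10.0 jig [-6.13  1.12 62.62] F [-4.72 28.    9.31] q [ 0.7   0.83  1.55 -0.46  1.33  1.07] 
axes [[0.09327659945555467, 0.7673411956932695, -0.6344186042243968], [0.9930690831841359, -0.11746638035560031, 0.003930077604018256], [-0.07150714662065738, -0.63038808592658, -0.7729796822064569]]
MOVE [-0.79 -1.13  1.44] ROT
```

The 30 N stall is where the home position should be. Now I retreat upwards and turn the fingers for the handle.

Units first: shifts go in units of 20 mm. So 22.8 mm is 1.14, -19.5 mm is -0.975.

run_rows([
  [[0.6,0,-0.51,0,0,0],[1.14,0,-0.975,0,0,0],[1.14,0,-0.975,0,0,0]],
])

```text
t: 10.25
ee_pos: [506.2, 341.6, 62.4]
orientation: [1.934, 1.717, -0.708]
ft_force: [0.7, 0.1, -0.5]
width: 50.3
grasp_force: 0.0
```

run_rows([
  [[-1.3,0,-1.5,0,0,0],[-1.3,0,-1.5,0,0,0],[-1.3,0,-1.5,0,0,0],[-1.3,0,-1.5,0,0,0],[-1.3,0,-1.5,0,0,0]],
], finger_gap=40)

```text
t: 10.67
ee_pos: [505.7, 338.3, 262.0]
orientation: [1.933, 1.718, -0.708]
ft_force: [-0.2, 0.5, -0.4]
width: 40.1
grasp_force: 0.0
```

run_rows([
  [[0,0,0,0,0.116,0],[0,0,0,0,0.116,0],[0,0,0,0,0.116,0],[0,0,0,0,0.116,0],[0,0,0,0,0.116,0]],
])

```text
t: 11.08
ee_pos: [506.1, 338.8, 261.3]
orientation: [2.288, 2.033, -0.13]
ft_force: [0.2, -0.9, -0.7]
width: 39.8
grasp_force: 0.0
```

run_rows([
  [[0,0,0,0,0.116,0],[0,0,0,0,0,-0.12],[0,0,0,0,0,-0.12],[0,0,0,0,0,-0.12],[0,0,0,0,0,-0.12]],
])

```text
t: 11.5
ee_pos: [505.8, 337.9, 260.4]
orientation: [1.777, 2.588, -0.008]
ft_force: [0.0, -0.3, 0.8]
width: 40.3
grasp_force: 0.0
```

run_rows([
  [[0,0,0,0,0,-0.12],[0,0,0,0,0,-0.12],[0,0,0,0,0,-0.12],[0,0,0,0,0,-0.12],[0,0,0,0,0,-0.12]],
])

```text
t: 11.92
ee_pos: [505.7, 338.2, 260.1]
orientation: [0.932, 3.0, -0.009]
ft_force: [-0.4, 0.3, 0.0]
width: 40.1
grasp_force: 0.0
```

run_rows([
  [[0,0,0,0,0,-0.12],[0,0,0,0,0,-0.12],[0,0,0,0,0,-0.12],[0,0,0,0,0,-0.12],[0,0,0,0,0,0]],
])

```text
t: 12.33
ee_pos: [505.7, 338.3, 260.1]
orientation: [-0.195, -3.135, 0.009]
ft_force: [-0.5, 0.2, -0.2]
width: 40.0
grasp_force: 0.0
```

```bash
python3 - <<'E'
from h import *
go(jig(72,99,260),tool(-Z,-JX))
import cv2
for n in("top","scene"):
    d=ctrl.get_image(n)["img"]; cv2.imwrite(f"pics/{n}5.png",d[:,:,::-1])
    h=cv2.cvtColor(d,cv2.COLOR_RGB2HSV); m=((h[...,0]<6)|(h[...,0]>174))&(h[...,1]>190)&(h[...,2]>100)
    k,l,s,c=cv2.connectedComponentsWithStats(m.astype(np.uint8)); print(n,[(s[i],c[i]) for i in range(1,k) if s[i,4]>40])
E
```

```text
t 12.3333 jig [-71.87   0.27 260.14] F [-0.5   0.16 -0.17] q [ 0.57  0.38  1.65 -0.    1.12 -0.87] 
axes [[-0.9922514176696258, 0.12424493581195703, 0.0005657364230439988], [0.12423980681631916, 0.9922361616816544, -0.005645339095329209], [-0.0012627489304605955, -0.00553130873665823, -0.9999839049148733]]
MOVE [ -99.35 -143.44    0.9 ] ROT [-0.01 -0.   -0.  ]
top []
scene [(array([412, 228,  13,  33, 269], dtype=int32), array([418.28, 243.99])), (array([490, 235,  17,   6,  42], dtype=int32), array([498.93, 237.36]))]
```

```bash
python3 - <<'E'
from h import *
import cv2
d=cv2.imread("pics/top0.png")[:,:,::-1].copy()
h=cv2.cvtColor(d,cv2.COLOR_RGB2HSV); m=((h[...,0]<6)|(h[...,0]>174))&(h[...,1]>170)&(h[...,2]>80)
k,l,s,c=cv2.connectedComponentsWithStats(m.astype(np.uint8)); print([(s[i],c[i]) for i in range(1,k) if s[i,4]>30])
def onx(n,u,v,x=72):
    o,r=ray(n,u,v); o=o-LIP; return tojig(LIP+o+r*(x-o@JX)/(r@JX))
for v in (228,236,244,252,260): 
    print(onx("scene",418.3+(244-v)*0.11,v))
print(tojig(tri((419.5,222),(419.8,233))[0]))
d=cv2.imread("pics/scene5.png")[200:330,300:460]; cv2.imwrite("pics/s5c.png",cv2.resize(d,None,fx=4,fy=4))
E
```

```text
[]
[ 72.          97.2570782  202.32824719]
[ 72.         98.2664379 185.8181323]
[ 72.          99.30396595 168.84726736]
[ 72.         100.37085816 151.39609213]
[ 72.         101.46837905 133.44392326]
[ 70.74231125 101.20786432 189.71296428]
```

View pics/s5c.png

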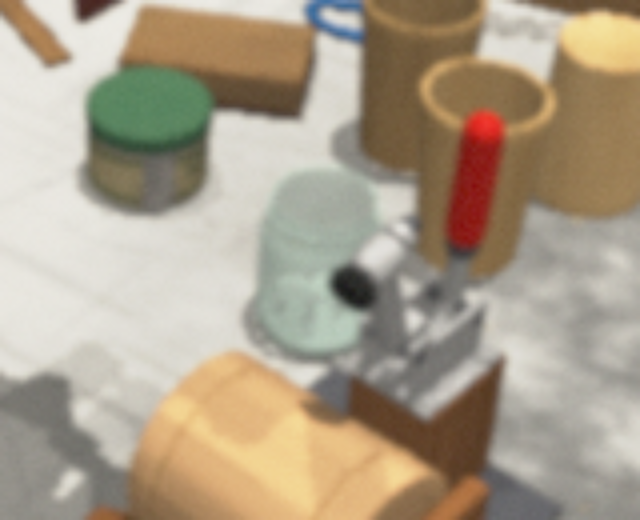

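Home looks right: the bamboo is against the stop board, and the red grip is at about (475,180) in this crop. The measured grip of y≈100, x≈71 fits the given pivot. Now I grasp it.

run_rows([
  [[-1.01,-1.43,0,0,0,0],[-1.01,-1.43,0,0,0,0],[-1.01,-1.43,0,0,0,0],[-1.01,-1.43,0,0,0,0],[-1.01,-1.43,0,0,0,0]],
])

```text
t: 12.85
ee_pos: [588.1, 182.7, 261.2]
orientation: [-0.208, -3.134, 0.007]
ft_force: [0.5, 1.0, -0.4]
width: 39.9
grasp_force: 0.0
```

run_rows([
  [[0,0,1.4,0,0,0],[0,0,1.4,0,0,0],[0,0,1.3,0,0,0],[0,0,0,0,0,0]],
])

```text
t: 13.18
ee_pos: [584.5, 182.5, 174.2]
orientation: [-0.208, -3.126, 0.011]
ft_force: [-0.6, -0.9, -1.1]
width: 40.0
grasp_force: 0.0
```

run_rows([
  [[0,0,0,0,0,0],[0,0,0,0,0,0],[0,0,0,0,0,0],[0,0,0,0,0,0],[0,0,0,0,0,0]],
], finger_gap=0)

```text
t: 13.6
ee_pos: [588.8, 185.1, 181.1]
orientation: [0.202, 3.132, -0.003]
ft_force: [0.1, 3.8, 3.2]
width: 17.2
grasp_force: 30.0
```

```bash
python3 - <<'E'
from h import *
go(jig(72,104,177),tool(-Z,-JX))
E
```

```text
t 13.6 jig [ 70.26 101.18 181.14] F [0.13 3.8  3.24] q [ 0.29  0.48  1.69 -0.    0.97 -1.15] 
axes [[-0.9916857198040009, 0.12864257198483653, -0.003243733951291181], [0.1286485990263292, 0.9916887469199548, -0.0017225564990372227], [0.002995180359072322, -0.0021255365100985375, -0.9999932554718359]]
MOVE [-2.82 -1.71  4.15] ROT [-0.    0.   -0.01]
```

run_rows([
  [[-0.52,0,0.06,0,0,0],[-0.51,0,0.135,0,0,0],[-0.49,0,0.195,0,0,0]],
])

```text
t: 13.85
ee_pos: [618.8, 181.4, 173.6]
orientation: [0.202, 3.133, -0.003]
ft_force: [-1.3, 3.9, 7.6]
width: 17.3
grasp_force: 30.0
```

run_rows([
  [[-0.455,0,0.265,0,0,0],[-0.415,0,0.32,0,0,0],[0,0,0,0,0,0]],
])

```text
t: 14.1
ee_pos: [638.6, 178.9, 161.5]
orientation: [0.203, 3.129, -0.002]
ft_force: [4.7, 3.4, 4.6]
width: 17.4
grasp_force: 30.0
```

```bash
python3 - <<'E'
from h import *
go(jig(72,99+51.7,102+58.4))
E
```

```text
t 14.1 jig [ 70.49 151.4  161.48] F [4.74 3.36 4.56] q [ 0.26  0.56  1.6  -0.    0.98 -1.18] 
axes [[-0.9916382122976721, 0.12889852292480836, -0.006231107355806997], [0.1289065557954866, 0.9916563333772244, -0.0009035185576847019], [0.006062654865818708, -0.0016991941153492306, -0.9999801782812179]]
MOVE [ 0.68 -1.52  1.08] ROT
```

run_rows([
  [[-0.37,0,0.375,0,0,0],[-0.315,0,0.42,0,0,0],[-0.255,0,0.46,0,0,0]],
])

```text
t: 14.35
ee_pos: [657.6, 176.6, 137.7]
orientation: [0.201, 3.127, -0.002]
ft_force: [4.9, 3.9, 6.7]
width: 17.3
grasp_force: 30.0
```

run_rows([
  [[-0.1,0,0.245,0,0,0],[-0.095,0,0.245,0,0,0],[-0.065,0,0.255,0,0,0],[-0.06,0,0.255,0,0,0]],
])

```text
t: 14.68
ee_pos: [664.2, 175.7, 117.7]
orientation: [0.202, 3.126, -0.001]
ft_force: [6.4, 3.8, 5.1]
width: 17.0
grasp_force: 30.0
```

run_rows([
  [[-0.015,0,0.1,0,0,0],[0,0,0.1,0,0,0],[0,0,0,0,0,0]],
])

```text
t: 14.93
ee_pos: [664.6, 175.7, 113.4]
orientation: [0.201, 3.126, -0.001]
ft_force: [8.3, 4.0, 3.5]
width: 17.2
grasp_force: 30.0
```

```bash
python3 - <<'E'
from h import *
go(jig(72,99+77,102+12.2))
E
```

```text
t 14.9333 jig [ 70.5  177.59 113.37] F [8.34 3.98 3.47] q [ 0.24  0.66  1.56 -0.    0.92 -1.2 ] 
axes [[-0.9916871607840904, 0.12833614646704355, -0.00929562509891782], [0.12834407789130708, 0.991729665999597, -0.00025931941319988874], [0.009185467120413071, -0.0014502021643562914, -0.999956761118931]]
MOVE [ 1.56 -1.51 -0.84] ROT
```

run_rows([
  [[0,0,0.1,0,0,0],[0,0,0.1,0,0,0],[0,0,0.05,0,0,0]],
])

```text
t: 15.18
ee_pos: [664.9, 175.7, 108.6]
orientation: [0.201, 3.125, -0.001]
ft_force: [8.8, 5.1, 3.9]
width: 17.1
grasp_force: 30.0
```

run_rows([
  [[0,0,0,0,0,0],[0,0,0,0,0,0],[0,0,0,0,0,0],[0,0,0,0,0,0]],
], finger_gap=40)

```text
t: 15.52
ee_pos: [659.9, 174.1, 105.5]
orientation: [-0.202, -3.134, 0.007]
ft_force: [-0.3, -0.7, 0.1]
width: 38.7
grasp_force: 0.0
```

run_rows([
  [[0,0,-1.75,0,0,0],[0,0,-1.75,0,0,0],[0,0,-1.75,0,0,0],[0,0,-1.75,0,0,0],[-2,0,0,0,0,0]],
])

```text
t: 15.93
ee_pos: [698.8, 171.5, 254.7]
orientation: [0.199, 3.129, -0.002]
ft_force: [3.9, 0.2, 1.0]
width: 40.1
grasp_force: 0.0
```

run_rows([
  [[-2,0,0,0,0,0],[-2,0,0,0,0,0],[0,0,0,0,0,0]],
])

```text
t: 16.18
ee_pos: [784.4, 157.6, 244.3]
orientation: [0.205, 3.133, -0.007]
ft_force: [-1.3, -0.1, -0.3]
width: 40.3
grasp_force: 0.0
```

```bash
python3 - <<'E'
from h import *
import cv2
go(jig(72,177,113))
a=ctrl.get_image("scene")["img"][:,:,::-1][180:380,250:500]; cv2.imwrite("pics/s6.png",cv2.resize(a,None,fx=3,fy=3))
E
```

```text
t 16.1833 jig [ 74.05 298.65 244.35] F [-1.26 -0.08 -0.34] q [ 0.19  0.69  1.17 -0.01  1.28 -1.25] 
axes [[-0.9914705391118117, 0.13030402350284978, -0.0026517036604281254], [0.13031448025085748, 0.9914635981883568, -0.004250847485626251], [0.0020751651218232324, -0.0045601454325439345, -0.9999874493029159]]
MOVE [122.     1.34 131.02] ROT
```

View pics/s6.png

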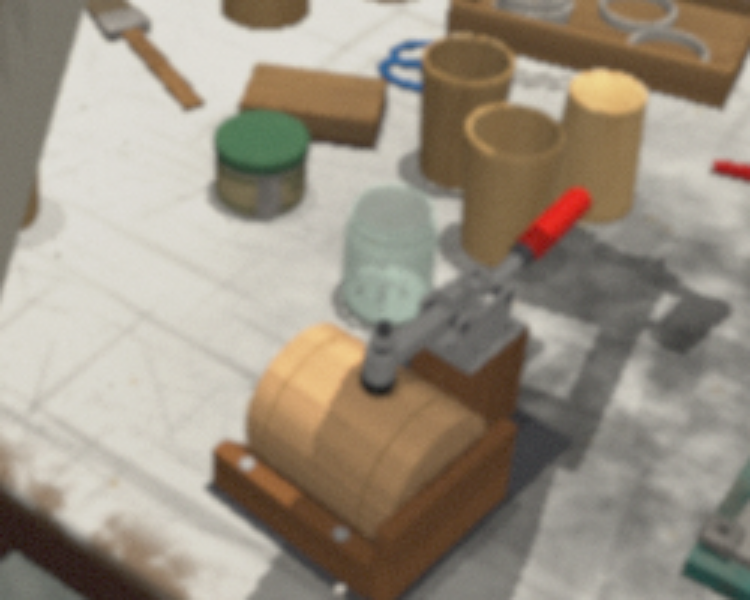

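The picture shows the arm down with the pad on the bamboo at (380,375), and the handle thrown over, its red grip running from (525,248) to (582,198). I check the handle angle by number before handing in.

```bash
python3 - <<'E'
from h import *
import cv2
im=ctrl.get_image("scene")["img"]
h=cv2.cvtColor(im,cv2.COLOR_RGB2HSV); m=((h[...,0]<6)|(h[...,0]>174))&(h[...,1]>190)&(h[...,2]>100); m[:,460:]=0; m[:200]=0
p=np.argwhere(m)[:,::-1].astype(np.float32)
vx,vy,x0,y0=cv2.fitLine(p,cv2.DIST_L2,0,.01,.01).ravel()
def onx(u,v,x=72):
    o,r=ray("scene",u,v); o=o-LIP; return tojig(LIP+o+r*(x-o@JX)/(r@JX))
a,b=onx(x0-9*vx,y0-9*vy),onx(x0+9*vx,y0+9*vy); print(len(p),a,b); d=b-a
print("axis elev deg",np.degrees(np.arctan2(d[2],d[1])),"mean from pivot",np.degrees(np.arctan2(*( (a+b)/2-[72,99,102])[[2,1]])))
E
```

```text
213 [ 72.         142.66188541 112.09365215] [ 72.         182.33541012 117.91781786]
axis elev deg 8.351500470267341 mean from pivot 11.575178313130621
```

```bash
python3 -c "
from workcell import ctrl
print(ctrl.close_job())"
```

```text
the job is handed in; nothing more can be done
None
```

I've handed the job in, though the hand-in gave no verdict: the bamboo lies in the V, pushed home until it stalled at about 30 N, and the handle measures about 8° above level (locked is 9°, dead centre about 15°) with the pad down on the bamboo; I saw no shift in the jar, tin, cup or block.

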